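# Unscrew the leaning valve's cap and set its ring to the index mark

## Task

Get this angled balancing valve ready for flushing. Unscrew the grey ribbed protective cap from its leaning neck and stand it rim down in the shallow metal tray, flat on the tray's floor. Then turn the white setting ring that was under the cap until its key faces the index mark and drops fully home into the notch there, and let go of everything.

Things in the scene. Friction and masses are not known exactly. Their poses are not given: they have to be found in the camera images.
- cap_mid (a point): Protective cap: grey ribbed cylinder, 56 mm in diameter, 50 mm long, closed top, open rim, loose, 40 to 85 g. Point on its axis, 25 mm from rim and top; z points out of the closed top. It starts screwed onto the neck, leaning with it. Unscrews anticlockwise seen from its top, rises 16 mm a turn and frees after 1.9 to 2.4 rad (varies); until then the thread holds it. Stays put when let go half-way.
- neck_top (a point): Centre of the flat top face (seat) of the valve's fixed brass neck. z runs out along the neck's axis, 35 degrees from vertical, leaning roughly towards the robot; the index mark and notch lie on the -x side. Below this face: thread (44 mm over its crests) to 21 mm, flange at 22 mm (the cap's rim starts 2.5 mm above it), pipe axis at 97 mm. The screwed-on cap's top is about 30 mm above it.
- index_notch (a point): The notch in the edge of the seat, 8 mm wide, 5 mm deep; the point is 15.5 mm from the neck's axis, on the -x side of neck_top. In line with it, 22 to 33 mm lower, a brass lug (5 mm wide, reaching 36 mm from the axis) sticks out of the hexagon as the index mark, seen also with the cap on. Axes as neck_top.
- ring_mid (a point): White knurled setting ring on the seat under the cap, 28 mm in diameter, 18 mm tall. The point is on the neck's axis, half-way up the ring: 9.5 mm above neck_top when the ring is home, about 13 mm while its key rides on the seat. Its z is the neck's axis. A raised bar on the ring's top points to the key.
- ring_key (a point): The ring's key: a white tab 6 mm wide at the side of the ring, reaching 18 mm from the axis and 5 mm below the ring's underside. This point is 15.5 mm from the axis, 0.5 mm below the ring's underside. It coincides with index_notch when the ring is home.
- setting_ring (a joint): Angle of the ring about the neck's axis, rad: 0 when the key faces the notch, growing anticlockwise seen from above the neck. Starts between 0.7 and 1.7, so it must be turned clockwise to 0. Turns from -0.5 to 2.6 with slight friction (0.03 N m, and stays where it is left).
- ring_lift (a joint): Height of the ring above home, m: about 0.003 to 0.004 while the key rides on the seat, 0 when it has dropped into the notch. A spring presses the ring down with 5 to 8 N: it drops by itself when the key faces the notch to within about 0.06 rad and the fingers do not hold it up.
- tray_spot (a point): Shallow fixed metal tray, 220 by 160 mm, walls 16 mm high, 2.5 mm thick. The point is on its floor (2.5 mm above the table) in the middle of its free part, 30 mm from the tray's centre towards its -x end; x along the 220 mm side, z up. Two copper fittings, up to 36 mm high, stand at the +x end, from 75 mm beyond this point on.

How it is judged:
By the outcome, as a careful person would: the job done as asked, in the order asked, and still so for the second after the job is handed in, with the robot touching nothing.
It also fails if it takes over 56 s, if anything falls off the work surface, if the arm or the gripper's body presses on something with over 40 N, if the wrist force passes 120 N, or if a joint passes its speed limit or range.

## Robot

A 7-joint arm with a two-finger parallel gripper is mounted at the origin on a cart in front of the work surface, level with it; the furniture and walls round the work are solid. World frame = base frame: x ahead of the robot, y to its left, z up, the work surface at z = 0. Lengths are in m, angles in rad, forces in N, time in s.
With the tool pointing down it reaches from about 0.4 to 0.85 m from the base axis. Payload 10.4 kg.
Tool frame: the origin (TCP) lies between the finger pads; the fingertips stand 22 mm ahead of it and the grasp point (between the pads) lies 3 mm ahead of it (r.nose_length is the distance from the TCP to the fingertips, in m); z points along the fingers, y is the line along which they close (so a half turn about z gives the same grasp; the last joint's range is limited). The gripper opens to 87 mm and grips with 3 to 60 N. Pads are 19 mm wide; open, the fingers measure 117 mm over their backs; the gripper's body (75 mm by 190 mm) begins 51 mm behind the grasp point.
Start: joints at [1.107, 0.332, -0.065, 1.46, 0.022, 1.35, -0.088], TCP at [0.267, -0.565, 0.245] pointing down, gripper open.
Joint ranges: [-2.6, 2.6], [-0.5, 2.12], [-1.47, 1.34], [0.16, 2.42], [-1.27, 4.41], [0.06, 2.06], [-2.6, 2.6]. Speed limits (rad/s): [2.22, 2.22, 2.79, 2.79, 3.14, 3.14, 3.14].

## Interface

Orientations are given as a unit quaternion [x, y, z, w].
In Python, from bench import readout, cams, r gives the robot as it stands. The module is installed in compiled form; this text tells all that it offers.
- The arm moves only by the tool step_arm, never from a script. Its argument "deltas" is a list that holds one entry, the list of rows, each a list of 7 numbers: the turn, a rotation vector about the tool's x, y, z in rad, then the shift along the tool's x, y, z in m, then the opening in per cent of the stroke, from 0 (shut) to 100 (fully open). A call has 1 to 20 rows; each row is the pose to reach, as a shift and turn from the pose commanded when the call began, along the tool's axes at that moment; what a row does not reach only later rows make up. A row lasts 1/8 s, in which the tool goes at most 62.5 mm and 10.7 degrees, less where a joint would pass 70% of its speed; a pose out of reach is approached as far as the arm can. A call with a gripper value outside its range is refused whole. The fingers move at their own pace and stop on an object; "squeeze" is the grip in N (left out, the last holds). Time passes only in rows, so rows that repeat a pose let the fingers close. It gives the time, the measured TCP pose, the force, the opening and the grip force at its end, in the units of the state.
- readout.read_state(): the state, without advancing time (a new reading comes with each control period).
- cams.camera(name): name is "scene" or "top" or "wrist"; returns a dict with "img" (480x640x3 uint8, red, green, blue), "fx", "fy", "cx", "cy" (pixels), "origin" and "rotation" of the camera in the world; the wrist camera has in their place "T_tool_cam" (4x4, takes a point from camera to tool coordinates, whose origin is the TCP and whose axes are the flange's). Camera axes: x right, y up, looking along -z (the intrinsics and any distortion apply to the point x, -y, -z); pixel columns grow to the right and rows downward; lengths in m; the calibration is good to about 2 mm. A picture is of the moment at which its call begins: read the wrist's pose just before it. There is no depth.
- r.close_job(): hands the job in; it is judged then, once.
The state is a dict: "time": time; "joint_positions": joint angles; "joint_vel": joint speeds; "joint_torque": joint torques, N m; "ee_pos": TCP position; "eef_rot": TCP orientation; "ft_force": force on the tool from outside, world axes, zero at the start; "torque": the same for the moment, N m; "width": finger opening in m; "grip_force": force on a finger pad.
Only numpy, scipy, OpenCV 4.12 (cv2) and the standard library are available. Lean on these libraries where they do the work, as an engineer would, in place of code of your own. Each camera call takes 0.05 s, during which the arm holds its last target. There are 200 camera calls.

## Working session

There is one attempt and no reset: what is moved stays moved. The work goes in short steps, Python scripts to look and compute and a tool call to move; the robot and the scene stay as the last step left them, time stands still between calls to the robot, and variables do not carry over. Pictures are saved under pics/ and viewed, at most 10 in all, crops included, and the job is handed in when it is done.

Besides the shell and the picture viewer there is one more tool, called after ">>>" as name(argument=value, ...), one argument or row to a line, values as JSON. step_arm: Moves the arm, as the interface text tells. Its arguments: {"type":"object","properties":{"deltas":{"type":"array"},"squeeze":{"type":"number"}},"required":["deltas"]}

```bash
mkdir -p pics; python3 - <<'E'
from bench import readout,cams,r
import cv2,numpy as np,pickle
s=readout.read_state(); print(s['time'],s['ee_pos'],s['eef_rot'],s['width'],r.nose_length)
ims=[]
for n in ("scene","top"):
    c=cams.camera(n); pickle.dump(c,open(f'pics/{n}0.pkl','wb'))
    cv2.imwrite(f'pics/{n}0.png',c['img'][:,:,::-1]); print(n,c['fx'],c['fy'],c['cx'],c['cy'],c['origin'],c['rotation'].round(3) if hasattr(c['rotation'],'round') else c['rotation'],[k for k in c])
E
```

```text
0.0 [ 0.26650768 -0.56493773  0.24375677] [ 9.75811810e-01  2.18611057e-01 -1.86478319e-04 -6.95263376e-04] 0.08702706010923922 0.022
scene 449.973920074947 449.973920074947 322.6695247525226 240.6036877819795 [0.00935222 0.45136997 0.58324863] [-0.206  0.416  0.805 -0.369] ['img', 'fx', 'fy', 'cx', 'cy', 'origin', 'rotation']
top 533.9592988142784 533.9592988142784 326.0682358347773 229.74379645122175 [ 0.43664482 -0.00980611  0.95079236] [-0.059  0.051  0.706 -0.704] ['img', 'fx', 'fy', 'cx', 'cy', 'origin', 'rotation']
```

View pics/scene0.png

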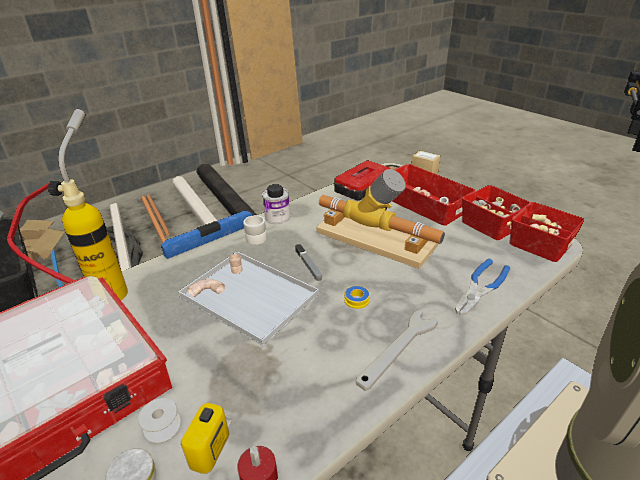

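View pics/top0.png

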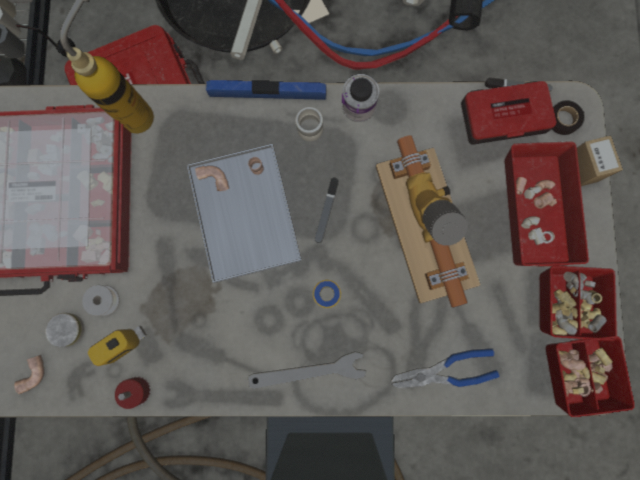

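The scene view shows the valve with the cap at about (387,185) and the tray at (250,295). The top view shows the cap at (446,224), the tray at (244,213), and the copper fittings on the tray's far side at (213,178) and (256,165). Next I'll zoom in on both.

```bash
cat > h.py <<'E'
import numpy as np,pickle,cv2
from scipy.spatial.transform import Rotation as R
def ray(c,px):
    d=np.array([(px[0]-c['cx'])/c['fx'],-(px[1]-c['cy'])/c['fy'],-1.])
    Rm=np.array(c['rotation']); Rm=R.from_quat(Rm).as_matrix() if Rm.shape==(4,) else Rm
    d=Rm@d; return np.array(c['origin']),d/np.linalg.norm(d)
def plane(c,px,z):
    o,d=ray(c,px); return o+d*(z-o[2])/d[2]
def tri(rays):
    A=sum(np.eye(3)-np.outer(d,d) for o,d in rays); b=sum((np.eye(3)-np.outer(d,d))@o for o,d in rays)
    p=np.linalg.solve(A,b); return p,[np.linalg.norm((np.eye(3)-np.outer(d,d))@(p-o)) for o,d in rays]
def proj(c,p):
    Rm=np.array(c['rotation']); Rm=R.from_quat(Rm).as_matrix() if Rm.shape==(4,) else Rm
    q=Rm.T@(np.array(p)-c['origin']); return np.array([c['cx']+c['fx']*q[0]/-q[2],c['cy']-c['fy']*q[1]/-q[2]])
def wristcam(s,c):
    M=np.eye(4);M[:3,:3]=R.from_quat(s['eef_rot']).as_matrix();M[:3,3]=s['ee_pos']
    T=M@np.array(c['T_tool_cam']); c=dict(c); c['origin']=T[:3,3]; c['rotation']=T[:3,:3]; return c
E
python3 - <<'E'
from h import *
s=pickle.load(open('pics/scene0.pkl','rb'));t=pickle.load(open('pics/top0.pkl','rb'))
a=cv2.resize(s['img'][155:275,310:450],None,fx=2.8,fy=5.0*0.56+0,interpolation=cv2.INTER_CUBIC)
a=cv2.resize(s['img'][155:275,310:450],(560,480),interpolation=cv2.INTER_CUBIC)[:, :400]
b=cv2.resize(t['img'][165:285,400:500],(400,480),interpolation=cv2.INTER_CUBIC)
cv2.imwrite('pics/m1.png',np.hstack([a,b])[:,:,::-1])
# tray corners on table plane
for p in [(189,163),(272,145),(299,262),(215,281)]: print(plane(t,p,0.016).round(4))
E
```

```text
[0.7068 0.2494 0.016 ]
[0.7398 0.0991 0.016 ]
[0.5261 0.0488 0.016 ]
[0.4933 0.1957 0.016 ]
```

View pics/m1.png

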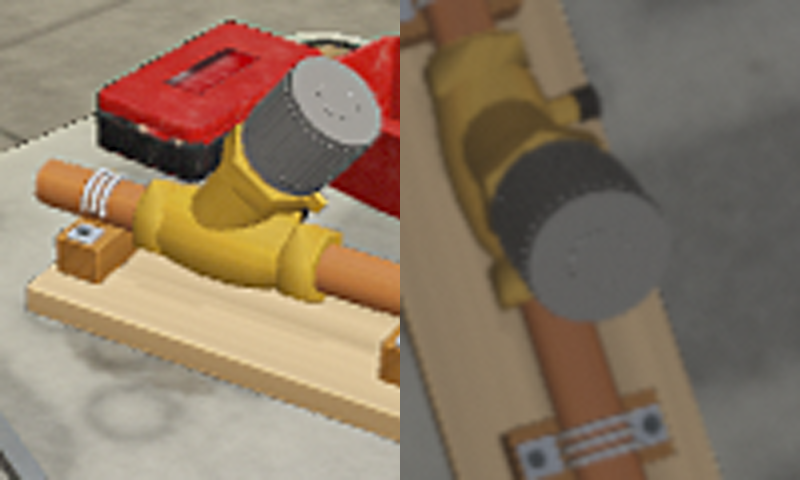

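The crop shows the grey cap's top disc. Its centre is at about scene (394.5,180) and top (450,229). The neck leans along the pipe, and a brass nub shows below the cap at about scene (389,205).

```bash
python3 - <<'E'
from h import *
s=pickle.load(open('pics/scene0.pkl','rb'));t=pickle.load(open('pics/top0.pkl','rb'))
T,e=tri([ray(s,(394.5,180)),ray(t,(450,229))]); print(T,e)
zp=T[2]-.127*np.cos(np.radians(35)); print('pipe z',zp)
a=plane(t,(405.5,140),zp);b=plane(t,(458,303),zp);print(a,b)
d=(b-a)/np.linalg.norm(b-a); print('pipe dir',d, np.degrees(np.arctan2(d[1],d[0])))
# pipe point nearest below: axis from T back
for az in np.radians([150,160,170,180,190,200,210]):
    n=np.array([np.sin(.6109)*np.cos(az),np.sin(.6109)*np.sin(az),np.cos(.6109)])
    C=T-.127*n; off=np.cross(d,C-a)[2]
    print(np.degrees(az).round(),C.round(3),'off pipe',off.round(4),'base', proj(s,T-.05*n).round(1),proj(t,T-.05*n).round(1))
E
```

```text
[ 0.56074406 -0.18815577  0.15452892] [np.float64(0.0015080456285411668), np.float64(0.0015080456285411653)]
pipe z 0.050496612043746295
[ 0.7362011  -0.13870137  0.05049661] [ 0.45337351 -0.2188291   0.05049661]
pipe dir [-0.96213275 -0.27258132  0.        ] -164.1820719023241
150.0 [ 0.624 -0.225  0.05 ] off pipe 0.052 base [388.5 191.1] [453.5 218.2]
160.0 [ 0.629 -0.213  0.05 ] off pipe 0.0424 base [386.4 191.4] [450.6 216.9]
170.0 [ 0.632 -0.201  0.05 ] off pipe 0.0315 base [384.4 191.9] [447.5 216.2]
180.0 [ 0.634 -0.188  0.05 ] off pipe 0.0196 base [382.6 192.6] [444.4 215.9]
190.0 [ 0.632 -0.176  0.05 ] off pipe 0.0071 base [381.1 193.4] [441.2 216.2]
200.0 [ 0.629 -0.163  0.05 ] off pipe -0.0056 base [380.  194.4] [438.2 217. ]
210.0 [ 0.624 -0.152  0.05 ] off pipe -0.0181 base [379.2 195.4] [435.4 218.3]
```

```bash
cat >> h.py <<'E'
T0=np.array([0.5607,-0.1882,0.1545]); az=np.radians(195.8)
n=np.array([np.sin(.6109)*np.cos(az),np.sin(.6109)*np.sin(az),np.cos(.6109)])
e1=np.array([-np.sin(az),np.cos(az),0]); e2=np.cross(n,e1)
def frame(z,x):
    y=np.cross(z,x); return np.stack([x,y,z],1)
def delta(s,P,Rt):
    R0=R.from_quat(s['eef_rot']); rv=(R0.inv()*R.from_matrix(Rt)).as_rotvec()
    return rv.round(4),R0.inv().apply(np.array(P)-s['ee_pos']).round(4)
E
python3 - <<'E'
from h import *
from bench import readout
s0=pickle.load(open('pics/scene0.pkl','rb'))
N=T0-.03*n
for a in range(0,360,30):
    u=np.cos(np.radians(a))*e1+np.sin(np.radians(a))*e2
    print(a,u.round(2),proj(s0,N-.027*n+.034*u).round(1))
s=readout.read_state(); G=T0-.02*n
for x in (e1,-e1): print(delta(s,G+.133*n,frame(-n,x)))
print(n,e1,e2)
E
```

```text
0 [ 0.27 -0.96  0.  ] [386.1 189.4]
30 [ 0.63 -0.72  0.29] [379.7 184.8]
60 [ 0.82 -0.29  0.5 ] [373. 183.]
90 [0.79 0.22 0.57] [367.7 184.6]
120 [0.55 0.67 0.5 ] [365.2 189.3]
150 [0.16 0.94 0.29] [366.4 195.9]
180 [-0.27  0.96  0.  ] [371.  202.5]
210 [-0.63  0.72 -0.29] [377.6 207.4]
240 [-0.82  0.29 -0.5 ] [384.5 209.1]
270 [-0.79 -0.22 -0.57] [389.7 207.1]
300 [-0.55 -0.67 -0.5 ] [391.9 202.3]
330 [-0.16 -0.94 -0.29] [390.5 195.8]
(array([0.4467, 0.5294, 1.6752]), array([ 0.3629, -0.2259, -0.003 ]))
(array([-0.5068,  0.4276, -1.3591]), array([ 0.3629, -0.2259, -0.003 ]))
[-0.55193297 -0.15618129  0.81913211] [ 0.27228025 -0.96221799  0.        ] [0.78818365 0.22303349 0.57360491]
```

>>> step_arm(
  deltas=[
    [[-0.25, 0.21, -0.68, 0.18, -0.113, 0, 100], [-0.25, 0.21, -0.68, 0.18, -0.113, 0, 100], [-0.25, 0.21, -0.68, 0.18, -0.113, 0, 100], [-0.25, 0.21, -0.68, 0.18, -0.113, 0, 100], [-0.507, 0.428, -1.359, 0.363, -0.226, -0.003, 100], [-0.507, 0.428, -1.359, 0.363, -0.226, -0.003, 100], [-0.507, 0.428, -1.359, 0.363, -0.226, -0.003, 100], [-0.507, 0.428, -1.359, 0.363, -0.226, -0.003, 100], [-0.507, 0.428, -1.359, 0.363, -0.226, -0.003, 100], [-0.507, 0.428, -1.359, 0.363, -0.226, -0.003, 100], [-0.507, 0.428, -1.359, 0.363, -0.226, -0.003, 100]],
  ],
)

```text
time: 1.48
ee_pos: [0.4982, -0.2071, 0.2477]
eef_rot: [0.577, 0.76, 0.239, 0.182]
ft_force: [-0.8, 0.3, 0.5]
width: 0.0869
grip_force: 0.0
```

```bash
python3 - <<'E'
from h import *
from bench import readout,cams
s=readout.read_state(); c=cams.camera('wrist'); w=wristcam(s,c); pickle.dump((s,w),open('pics/w1.pkl','wb'))
cv2.imwrite('pics/w1.png',c['img'][:,:,::-1])
print(s['time'],s['ee_pos'],np.round(s['joint_positions'],3)); print(delta(s,T0+.113*n,frame(-n,-e1)))
print(w['fx'],w['cx'],w['cy'],w['origin'],'pred top',proj(w,T0),'pred rim',proj(w,T0-.05*n))
E
```

```text
1.475 [ 0.49824512 -0.20714228  0.24774285] [ 0.931 -0.093 -0.337  2.051 -0.655  0.861  1.217]
(array([-0.    ,  0.0026, -0.0028]), array([ 0.0012, -0.    ,  0.0008]))
422.8682201174606 316.341884222505 241.8183651804073 [ 0.39837153 -0.15100278  0.36171892] pred top [317.84582936 245.45881695] pred rim [317.61132589 225.17474097]
```

View pics/w1.png

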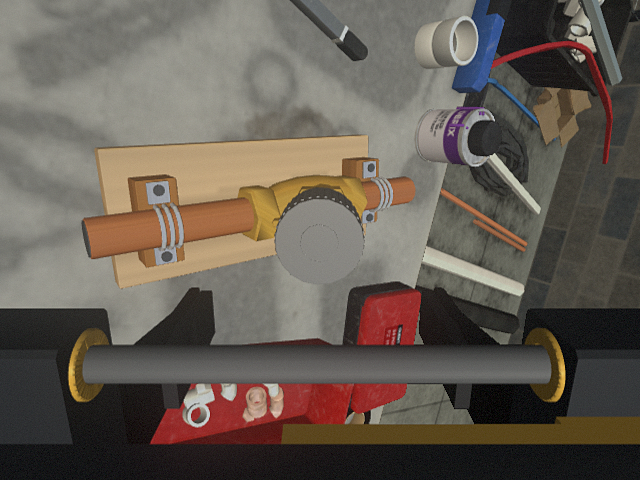

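The wrist view shows the cap's top disc centred near (319,240) and the pipe running from (100,238) to (400,190). That is about 5 px off the prediction, so I'll fit the disc and refine.

```bash
cat >> h.py <<'E'
def disc(img,seed,tol=12):
    # light-grey disc round seed: flood fill and ellipse
    m=np.zeros((img.shape[0]+2,img.shape[1]+2),np.uint8)
    g=cv2.GaussianBlur(img,(5,5),0)
    cv2.floodFill(g.copy(),m,seed,0,(tol,)*3,(tol,)*3,4|cv2.FLOODFILL_MASK_ONLY|cv2.FLOODFILL_FIXED_RANGE|(255<<8))
    k=max(cv2.findContours(m[1:-1,1:-1],cv2.RETR_EXTERNAL,cv2.CHAIN_APPROX_NONE)[0],key=cv2.contourArea)
    return cv2.fitEllipse(cv2.convexHull(k)),cv2.contourArea(k)
E
python3 - <<'E'
from h import *
st,w=pickle.load(open('pics/w1.pkl','rb'));s=pickle.load(open('pics/scene0.pkl','rb'));t=pickle.load(open('pics/top0.pkl','rb'))
for tol in (8,14,20):
    print(tol,disc(w['img'],(345,260),tol),disc(s['img'],(400,185),tol),disc(t['img'],(455,235),tol))
E
```

```text
8 (((324.89947509765625, 276.24798583984375), (124.60505676269531, 152.66102600097656), 3.3316853046417236), 6599.5) (((393.6075134277344, 179.7559356689453), (14.169450759887695, 23.867923736572266), 135.25633239746094), 247.5) (((490.4644775390625, 224.73179626464844), (75.28471374511719, 114.79442596435547), 76.37413024902344), 3335.0)
14 (((324.739501953125, 274.8484802246094), (139.174072265625, 147.95941162109375), 9.165085792541504), 9670.5) (((393.60321044921875, 179.7057647705078), (14.573914527893066, 24.461597442626953), 135.36068725585938), 260.5) (((376.4253234863281, 295.86175537109375), (600.8033447265625, 803.0367431640625), 66.37337493896484), 181270.5)
20 (((216.36058044433594, 131.64089965820312), (448.602294921875, 578.438720703125), 81.51700592041016), 98318.0) (((393.5904235839844, 179.79864501953125), (15.224428176879883, 24.893863677978516), 135.05029296875), 278.0) (((395.50408935546875, 284.63885498046875), (556.8207397460938, 857.4779663085938), 75.2574462890625), 222317.0)
```

```bash
python3 - <<'E'
from h import *
st,w=pickle.load(open('pics/w1.pkl','rb'));s=pickle.load(open('pics/scene0.pkl','rb'));t=pickle.load(open('pics/top0.pkl','rb'))
g=cv2.cvtColor(w['img'],cv2.COLOR_RGB2GRAY)
h=cv2.HoughCircles(g[170:310,250:390],cv2.HOUGH_GRADIENT_ALT,1,5,param1=150,param2=.7,minRadius=15,maxRadius=55); print(None if h is None else h[0]+[250,170,0])
for pw in [(319.5,240)]:
    T,e=tri([ray(s,(393.8,179.8)),ray(t,(450,229)),ray(w,pw)]); print(T.round(4),np.round(e,4))
    T2,e=tri([ray(s,(393.8,179.8)),ray(w,pw)]); print(T2.round(4),np.round(e,4))
    T2,e=tri([ray(t,(450,229)),ray(w,pw)]); print(T2.round(4),np.round(e,4))
a=plane(w,(100,238),.05);b=plane(w,(400,190),.05);print(a,b,np.degrees(np.arctan2(*(a-b)[1::-1])))
E
```

```text
[[309.         229.          50.13002396]
 [322.         241.          44.2598877 ]
 [314.         236.          39.92958069]]
[ 0.5605 -0.1861  0.1558] [0.0013 0.0014 0.0016]
[ 0.5578 -0.1842  0.1578] [0.0005 0.0005]
[ 0.5618 -0.186   0.1539] [0.0013 0.0013]
[ 0.45688658 -0.21935987  0.05      ] [ 0.73318184 -0.13775968  0.05      ] -163.54618366097768
```

```bash
sed -i 's/^T0=.*/T0=np.array([0.5605,-0.1861,0.1558]); az=np.radians(196.1)/' h.py; python3 - <<'E'
from h import *
from bench import readout
s=readout.read_state(); Rt=frame(-n,-e1)@R.from_rotvec([0,0,2.7]).as_matrix()
print(delta(s,T0+.113*n,Rt),delta(s,T0-.019*n,Rt))
E
```

```text
(array([7.2000e-03, 1.4000e-03, 2.6937e+00]), array([ 0.0028,  0.0009, -0.0001])) (array([7.2000e-03, 1.4000e-03, 2.6937e+00]), array([0.0035, 0.0009, 0.1319]))
```

>>> step_arm(
  deltas=[
    [[0.007, 0.001, 2.694, 0.003, 0.001, 0, 100], [0.007, 0.001, 2.694, 0.003, 0.001, 0, 100], [0.007, 0.001, 2.694, 0.003, 0.001, 0, 100], [0.007, 0.001, 2.694, 0.003, 0.001, 0, 100], [0.007, 0.001, 2.694, 0.003, 0.001, 0, 100], [0.007, 0.001, 2.694, 0.003, 0.001, 0, 100], [0.007, 0.001, 2.694, 0.003, 0.001, 0, 100], [0.007, 0.001, 2.694, 0.003, 0.001, 0, 100], [0.007, 0.001, 2.694, 0.003, 0.001, 0, 100], [0.007, 0.001, 2.694, 0.003, 0.001, 0, 100], [0.007, 0.001, 2.694, 0.003, 0.001, 0, 100], [0.007, 0.001, 2.694, 0.003, 0.001, 0, 100], [0.007, 0.001, 2.694, 0.003, 0.001, 0, 100], [0.007, 0.001, 2.694, 0.003, 0.001, 0, 100], [0.007, 0.001, 2.694, 0.003, 0.001, 0, 100], [0.007, 0.001, 2.694, 0.003, 0.001, 0.03, 100], [0.007, 0.001, 2.694, 0.003, 0.001, 0.06, 100], [0.007, 0.001, 2.694, 0.003, 0.001, 0.08, 100], [0.007, 0.001, 2.694, 0.003, 0.001, 0.08, 100]],
  ],
)

```text
time: 3.9
ee_pos: [0.5425, -0.19, 0.1816]
eef_rot: [0.87, -0.392, 0.228, -0.196]
ft_force: [-0.5, -0.4, -0.6]
width: 0.087
grip_force: 0.0
```

```bash
python3 - <<'E'
from h import *
from bench import readout,cams
s=readout.read_state(); c=cams.camera('wrist'); w=wristcam(s,c); pickle.dump((s,w),open('pics/w2.pkl','wb'))
cv2.imwrite('pics/w2.png',c['img'][:,:,::-1])
print(s['time'],s['ee_pos'],np.round(s['joint_positions'],3)); print(delta(s,T0-.019*n,frame(-n,-e1)@R.from_rotvec([0,0,2.7]).as_matrix()))
print('pred top',proj(w,T0))
E
```

```text
3.9 [ 0.54252482 -0.19003947  0.18163488] [ 1.015  0.063 -0.536  2.059 -0.639  0.671 -1.493]
(array([-0.0006,  0.0032,  0.0008]), array([0.0013, 0.0003, 0.0507]))
pred top [315.86206583 296.53073177]
```

View pics/w2.png

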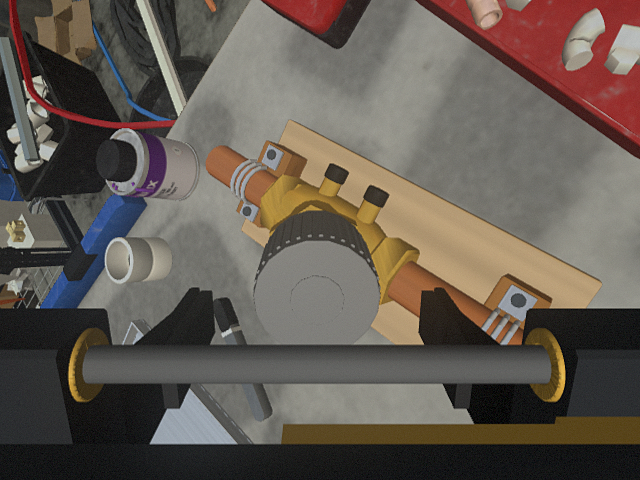

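The disc spans columns 253 to 380 with its inner circle at (317,297). That matches the prediction (316,296.5) and sits centred between the fingers (213 to 420). I'll advance and grip.

>>> step_arm(
  deltas=[
    [[0, 0.003, 0, 0.001, 0, 0.025, 100], [0, 0.003, 0, 0.001, 0, 0.05, 100], [0, 0.003, 0, 0.001, 0, 0.05, 100], [0, 0.003, 0, 0.001, 0, 0.05, 40], [0, 0.003, 0, 0.001, 0, 0.05, 40], [0, 0.003, 0, 0.001, 0, 0.05, 40], [0, 0.003, 0, 0.001, 0, 0.05, 40]],
  ],
  squeeze=35,
)

```text
time: 4.82
ee_pos: [0.5709, -0.1836, 0.1424]
eef_rot: [0.869, -0.392, 0.231, -0.194]
ft_force: [-0.5, -0.8, 1.7]
width: 0.0601
grip_force: 35.0
```

>>> step_arm(
  deltas=[
    [[0, 0, -0.13, 0, 0, -0.0003, 40], [0, 0, -0.27, 0, 0, -0.0007, 40], [0, 0, -0.4, 0, 0, -0.001, 40], [0, 0, -0.55, 0, 0, -0.0014, 40]],
  ],
)

```text
time: 5.32
ee_pos: [0.5701, -0.184, 0.1434]
eef_rot: [0.943, -0.139, 0.275, -0.124]
ft_force: [-2.8, 0.1, 2.7]
width: 0.0601
grip_force: 35.0
```

```bash
python3 - <<'E'
from h import *
from bench import readout
s=readout.read_state(); Ri=R.from_quat(s['eef_rot']).inv(); print(s['width'],s['grip_force'],s['joint_positions'][6],Ri.apply(s['ft_force']).round(2),Ri.apply(s['torque']).round(3))
print(delta(s,T0-.019*n,frame(-n,-e1)@R.from_rotvec([0,0,2.7]).as_matrix()))
E
```

```text
0.060084251948202834 35.002213418483734 -0.9846459931861969 [-1.02 -0.36 -3.76] [-0.439 -0.636  0.093]
(array([ 3.000e-04, -3.000e-03,  5.567e-01]), array([-0.0011, -0.    ,  0.0032]))
```

>>> step_arm(
  deltas=[
    [[0, 0, -0.16, 0, 0, -0.0004, 40], [0, 0, -0.32, 0, 0, -0.0008, 40], [0, 0, -0.48, 0, 0, -0.0012, 40], [0, 0, -0.64, 0, 0, -0.0016, 40], [0, 0, -0.8, 0, 0, -0.002, 40], [0, 0, -0.96, 0, 0, -0.0024, 40], [0, 0, -1.12, 0, 0, -0.0028, 40], [0, 0, -1.28, 0, 0, -0.0033, 40], [0, 0, -1.44, 0, 0, -0.0037, 40], [0, 0, -1.6, 0, 0, -0.0041, 40], [0, 0, -1.76, 0, 0, -0.0045, 40], [0, 0, -1.92, 0, 0, -0.0049, 40], [0, 0, -2.1, 0, 0, -0.0054, 40]],
  ],
)

```text
time: 6.95
ee_pos: [0.5678, -0.1861, 0.1485]
eef_rot: [0.59, 0.749, 0.244, 0.178]
ft_force: [2.4, -3.4, 0.8]
width: 0.0601
grip_force: 35.0
```

```bash
python3 - <<'E'
from h import *
from bench import readout,cams
s=readout.read_state(); Ri=R.from_quat(s['eef_rot']).inv(); print(s['width'],s['grip_force'],s['joint_positions'][6],Ri.apply(s['ft_force']).round(2),Ri.apply(s['torque']).round(3))
print(delta(s,T0-.019*n,frame(-n,-e1)@R.from_rotvec([0,0,2.7]).as_matrix()))
E
```

```text
0.06005402300460489 34.9908297881484 0.9744234213046868 [-3.89  1.74  0.19] [ 0.233 -0.937  0.044]
(array([ 0.0077, -0.0028,  2.6573]), array([ 0.002 , -0.0017,  0.0089]))
```

>>> step_arm(
  deltas=[
    [[0, 0, 0, 0, 0, -0.003, 40], [0, 0, 0, 0, 0, -0.006, 40]],
  ],
)

```text
time: 7.2
ee_pos: [0.5645, -0.1869, 0.1533]
eef_rot: [0.592, 0.747, 0.245, 0.178]
ft_force: [6.2, -4.7, -2.7]
width: 0.0602
grip_force: 35.0
```

>>> step_arm(
  deltas=[
    [[0, 0, 0, 0, 0, -0.006, 40], [0, 0, 0, 0, 0, -0.012, 40], [0, 0, 0, 0, 0, -0.02, 40], [0, 0, 0, 0, 0, -0.03, 40], [0, 0, 0, 0, 0, -0.05, 40], [0, 0, 0, 0, 0, -0.08, 40], [0, 0, 0, 0, 0, -0.1, 40], [0, 0, 0, 0, 0, -0.1, 40]],
  ],
)

```text
time: 8.2
ee_pos: [0.5083, -0.2022, 0.2352]
eef_rot: [0.592, 0.748, 0.243, 0.177]
ft_force: [0.4, 0.0, -0.8]
width: 0.0598
grip_force: 35.0
```

```bash
python3 - <<'E'
from h import *
from bench import readout,cams
s=readout.read_state(); c=cams.camera('wrist'); w=wristcam(s,c); pickle.dump((s,w),open('pics/w3.pkl','wb'))
t=cams.camera('top'); pickle.dump(t,open('pics/t3.pkl','wb')); sc=cams.camera('scene'); pickle.dump(sc,open('pics/s3.pkl','wb'))
a=cv2.resize(c['img'],(400,300)); b=cv2.resize(t['img'][100:280,380:500],(400,600)); d=cv2.resize(sc['img'][130:250,300:460],(400,300))
cv2.imwrite('pics/m3.png',np.hstack([np.vstack([a,d]),b])[:,:,::-1])
print(s['time'],s['ee_pos'],np.round(s['joint_positions'],3),s['ft_force'])
print(delta(s,T0+.1*n,frame(-n,-e1)))
E
```

```text
8.2 [ 0.50833844 -0.20218269  0.23518119] [ 1.643 -0.068 -1.033  2.031 -0.71   0.851  1.231] [ 0.37707355  0.0176115  -0.84241567]
(array([ 0.0011,  0.0053, -0.0473]), array([ 0.0009, -0.0009, -0.0037]))
```

View pics/m3.png

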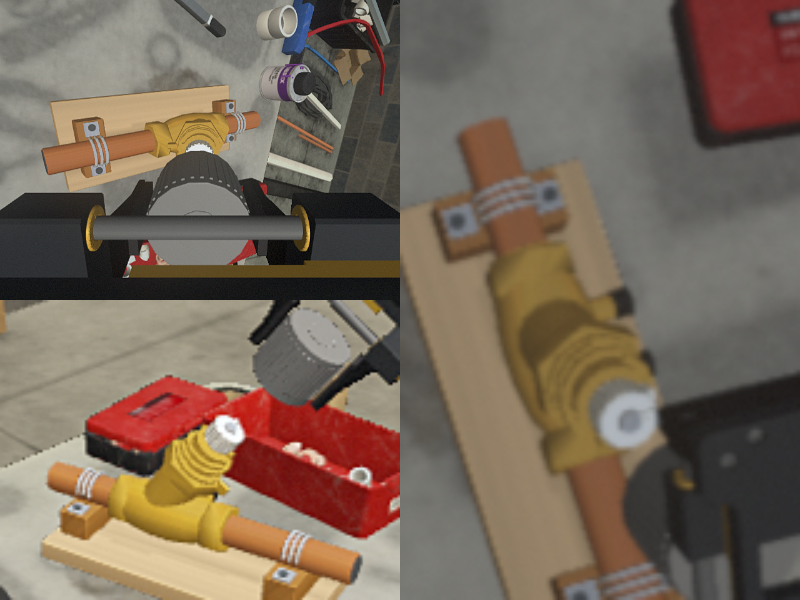

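The cap is off and held. Bottom left shows it in the fingers. The white ring's top is at about scene (391,183) and top (447.5,224.5). I'll compute the tray moves next.

```bash
python3 - <<'E'
from h import *
from bench import readout
s=readout.read_state()
sc=pickle.load(open('pics/s3.pkl','rb'));t=pickle.load(open('pics/t3.pkl','rb'))
p,e=tri([ray(sc,(391.2,182.8)),ray(t,(447.5,224.5))]); print('ring top',p,e,'exp',T0-.03*n+.022*n)
a=np.radians(104); Rt=frame(np.array([0,0,-1.]),np.array([np.cos(a),np.sin(a),0]))
P=np.array([.579,.139,0])
print(delta(s,s['ee_pos']+[0,0.02,.05],Rt)); print(delta(s,P+[0,0,.12],Rt)); print(delta(s,P+[0,0,.06],Rt))
E
```

```text
ring top [ 0.56876197 -0.18697474  0.14546572] [np.float64(0.0020082774545790885), np.float64(0.002008277454578976)] exp [ 0.56490886 -0.18482745  0.14924694]
(array([ 0.6115, -0.0248, -0.0108]), array([ 0.0207,  0.0323, -0.0378]))
(array([ 0.6115, -0.0248, -0.0108]), array([0.3098, 0.0525, 0.1857]))
(array([ 0.6115, -0.0248, -0.0108]), array([0.3082, 0.0181, 0.2348]))
```

>>> step_arm(
  deltas=[
    [[0, 0, 0, 0.02, 0.032, -0.038, 40], [0.15, 0, 0, 0.08, 0.05, 0.0, 40], [0.3, -0.01, 0, 0.14, 0.06, 0.04, 40], [0.45, -0.02, 0, 0.2, 0.06, 0.1, 40], [0.611, -0.025, -0.011, 0.26, 0.055, 0.15, 40], [0.611, -0.025, -0.011, 0.31, 0.0525, 0.186, 40], [0.611, -0.025, -0.011, 0.31, 0.0525, 0.186, 40], [0.611, -0.025, -0.011, 0.31, 0.0525, 0.186, 40], [0.611, -0.025, -0.011, 0.309, 0.0353, 0.21, 40], [0.611, -0.025, -0.011, 0.308, 0.018, 0.235, 40], [0.611, -0.025, -0.011, 0.308, 0.018, 0.235, 40], [0.611, -0.025, -0.011, 0.308, 0.018, 0.235, 40]],
  ],
)

```text
time: 9.85
ee_pos: [0.5792, 0.1388, 0.0601]
eef_rot: [0.615, 0.788, 0.0, -0.0]
ft_force: [0.5, -0.8, 0.4]
width: 0.0603
grip_force: 35.0
```

```bash
python3 - <<'E'
from h import *
from bench import readout,cams
s=readout.read_state(); c=cams.camera('wrist'); w=wristcam(s,c); pickle.dump((s,w),open('pics/w4.pkl','wb'))
t=cams.camera('scene')
a=cv2.resize(c['img'],(400,300)); d=cv2.resize(t['img'][190:350,170:330],(400,400))
cv2.imwrite('pics/m4.png',np.hstack([np.vstack([a,np.zeros((100,400,3),np.uint8)]),d])[:,:,::-1])
a=np.radians(104); Rt=frame(np.array([0,0,-1.]),np.array([np.cos(a),np.sin(a),0]))
print(s['time'],s['ee_pos'],np.round(s['joint_positions'],3),s['ft_force'],delta(s,[.579,.139,.06],Rt))
E
```

```text
9.85 [0.57920192 0.13881267 0.06010183] [ 0.442  0.663 -0.995  1.692  0.607  1.128 -0.484] [ 0.51411815 -0.81335621  0.39580617] (array([ 0.0002, -0.0005,  0.0004]), array([ 0.0002, -0.0002,  0.0001]))
```

View pics/m4.png

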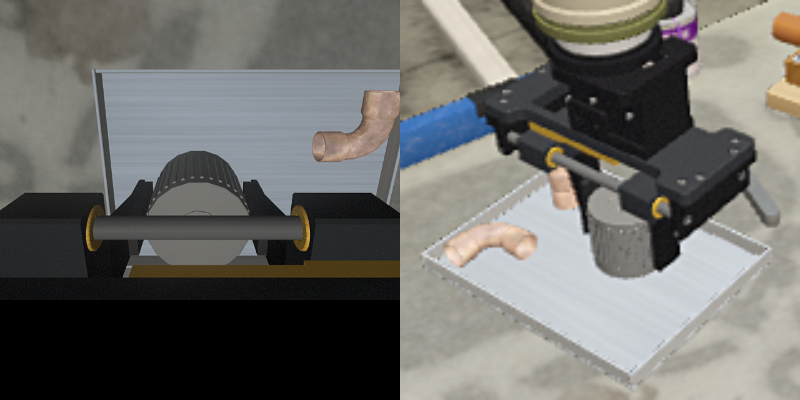

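The cap hangs upright above the tray's free part. In the right panel it is at (625,240) with the fittings clear. I'll lower it now.

>>> step_arm(
  deltas=[
    [[0, 0, 0, 0, 0, 0.01, 40], [0, 0, 0, 0, 0, 0.018, 40], [0, 0, 0, 0, 0, 0.02, 40], [0, 0, 0, 0, 0, 0.022, 40], [0, 0, 0, 0, 0, 0.022, 40]],
  ],
)

```text
time: 10.58
ee_pos: [0.5793, 0.1384, 0.0383]
eef_rot: [0.616, 0.788, 0.0, 0.001]
ft_force: [-0.3, -0.9, -0.7]
width: 0.0601
grip_force: 35.0
```

>>> step_arm(
  deltas=[
    [[0, 0, 0, 0, 0, 0.001, 40], [0, 0, 0, 0, 0, 0.002, 40], [0, 0, 0, 0, 0, 0.003, 40], [0, 0, 0, 0, 0, 0.003, 40]],
  ],
)

```text
time: 11.08
ee_pos: [0.5793, 0.1383, 0.0352]
eef_rot: [0.616, 0.788, 0.0, 0.001]
ft_force: [-0.0, 0.2, -0.4]
width: 0.0598
grip_force: 35.0
```

>>> step_arm(
  deltas=[
    [[0, 0, 0, 0, 0, 0.001, 40], [0, 0, 0, 0, 0, 0.002, 40], [0, 0, 0, 0, 0, 0.002, 40]],
  ],
)

```text
time: 11.45
ee_pos: [0.5793, 0.1387, 0.0337]
eef_rot: [0.616, 0.788, 0.0, 0.001]
ft_force: [-2.5, 0.9, 4.8]
width: 0.0599
grip_force: 35.0
```

Contact, with about 5 N upward. I'll release and rise.

>>> step_arm(
  deltas=[
    [[0, 0, 0, 0, 0, 0, 78], [0, 0, 0, 0, 0, 0, 78], [0, 0, 0, 0, 0, 0, 78], [0, 0, 0, 0, 0, -0.01, 78], [0, 0, 0, 0, 0, -0.03, 78], [0, 0, 0, 0, 0, -0.06, 78], [0, 0, 0, 0, 0, -0.12, 78], [0, 0, 0, 0, 0, -0.17, 78], [0, 0, 0, 0, 0, -0.17, 78]],
  ],
  squeeze=10,
)

```text
time: 12.58
ee_pos: [0.5807, 0.1398, 0.2088]
eef_rot: [0.616, 0.788, 0.003, 0.003]
ft_force: [0.3, 0.5, 0.6]
width: 0.068
grip_force: 0.0
```

```bash
python3 - <<'E'
from h import *
from bench import readout,cams
s=readout.read_state(); c=cams.camera('wrist'); w=wristcam(s,c); pickle.dump((s,w),open('pics/w5.pkl','wb'))
t=cams.camera('scene'); tp=cams.camera('top')
a=cv2.resize(c['img'],(400,300)); d=cv2.resize(t['img'][190:350,170:330],(400,400)); b=cv2.resize(tp['img'][195:255,410:490],(400,300),interpolation=cv2.INTER_CUBIC)
pickle.dump(tp,open('pics/t5.pkl','wb'));pickle.dump(t,open('pics/s5.pkl','wb'))
f=cv2.resize(t['img'][155:215,350:430],(400,200),interpolation=cv2.INTER_CUBIC)
cv2.imwrite('pics/m5.png',np.hstack([np.vstack([a,b]),np.vstack([d,f])])[:,:,::-1])
N=T0-.03*n
# pregrasp for ring: look pose, TCP 0.12 beyond ring top
for x in (e1,-e1,e2,-e2): print(delta(s,N+.13*n,frame(-n,x)))
print(s['time'],np.round(s['joint_positions'],3),s['ee_pos'])
E
```

```text
(array([0.0189, 0.9217, 2.9671]), array([-0.3134, -0.1556, -0.0299]))
(array([-0.6023,  0.0123, -0.0351]), array([-0.3134, -0.1556, -0.0299]))
(array([-0.4599,  0.4791,  1.4841]), array([-0.3134, -0.1556, -0.0299]))
(array([-0.4838, -0.4643, -1.5535]), array([-0.3134, -0.1556, -0.0299]))
12.575 [ 0.513  0.513 -1.104  1.552  0.468  1.358 -0.392] [0.58072791 0.13978058 0.20882797]
```

View pics/m5.png

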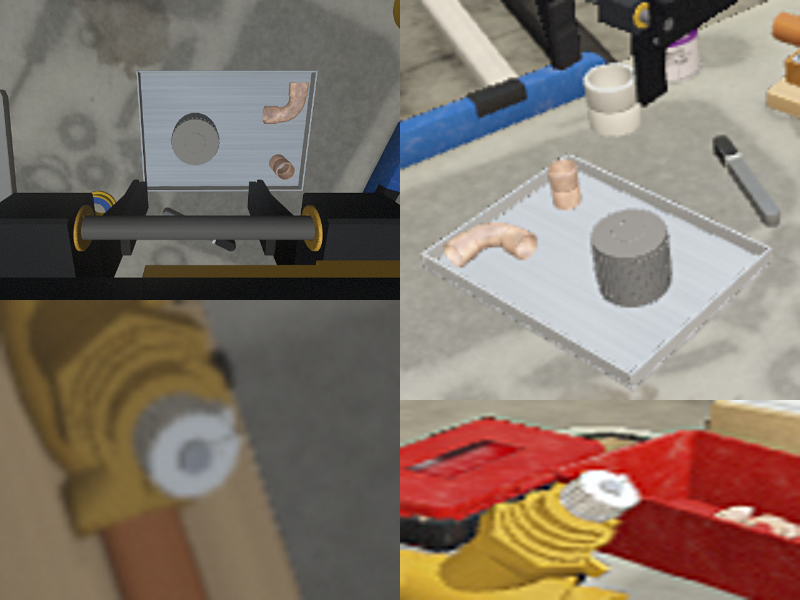

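The cap stands upright on the tray floor, clear of the fittings. The ring's key points to the right in the top view (about (240,430) in the lower-left panel), so the ring angle is about +1.5 rad. I'll move above the ring for a closer look.

>>> step_arm(
  deltas=[
    [[0, 0, 0, -0.05, -0.01, -0.025, 70], [-0.15, 0, 0, -0.11, -0.05, -0.03, 70], [-0.3, 0, -0.01, -0.17, -0.08, -0.03, 70], [-0.45, 0.01, -0.02, -0.23, -0.11, -0.03, 70], [-0.602, 0.012, -0.035, -0.28, -0.14, -0.03, 70], [-0.602, 0.012, -0.035, -0.313, -0.156, -0.03, 70], [-0.602, 0.012, -0.035, -0.313, -0.156, -0.03, 70], [-0.602, 0.012, -0.035, -0.313, -0.156, -0.03, 70], [-0.602, 0.012, -0.035, -0.313, -0.156, -0.03, 70]],
  ],
)

```text
time: 13.85
ee_pos: [0.5024, -0.1941, 0.2315]
eef_rot: [0.575, 0.763, 0.236, 0.178]
ft_force: [0.8, 0.1, 1.4]
width: 0.0612
grip_force: 0.0
```

```bash
python3 - <<'E'
from h import *
from bench import readout,cams
s=readout.read_state(); c=cams.camera('wrist'); w=wristcam(s,c); pickle.dump((s,w),open('pics/w6.pkl','wb'))
N=T0-.03*n
q=proj(w,N+.022*n); print(q); x0,y0=int(q[0])-60,int(q[1])-40
a=cv2.resize(c['img'][y0:y0+120,x0:x0+120],(600,600),interpolation=cv2.INTER_CUBIC); print(x0,y0)
cv2.imwrite('pics/m6.png',a[:,:,::-1])
print('seat',proj(w,N),'notch dir seat',proj(w,N-.0155*e2),'lug',proj(w,N-.022*n-.036*e2))
print(s['time'],np.round(s['joint_positions'],3),delta(s,N+.13*n,frame(-n,-e1)))
E
```

```text
[326.40146606 265.87651209]
266 225
seat [325.97140885 254.37967804] notch dir seat [302.54450789 254.32528006] lug [275.03024009 244.38596493]
13.85 [ 1.461 -0.083 -0.868  2.052 -0.702  0.849  1.258] (array([-0.0099,  0.001 , -0.0014]), array([-0.0084,  0.0041, -0.0047]))
```

View pics/m6.png

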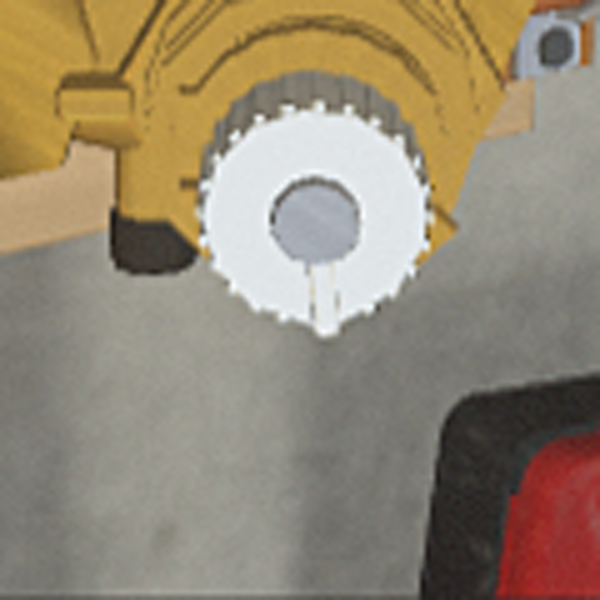

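The close view is clear. The ring's top is centred at crop (315,220), which is px (329,269). The bar and key point straight down to crop (325,333), and the lug is at the left at crop (65,100). The key is therefore about 1.5 rad anticlockwise of the index. The arm was still settling, so I'll go closer and measure by mask.

>>> step_arm(
  deltas=[
    [[-0.01, 0.001, -0.001, -0.008, 0.004, 0.02, 70], [-0.01, 0.001, -0.001, -0.008, 0.004, 0.04, 70], [-0.01, 0.001, -0.001, -0.008, 0.004, 0.04, 70], [-0.01, 0.001, -0.001, -0.008, 0.004, 0.04, 70]],
  ],
)

```text
time: 14.4
ee_pos: [0.5316, -0.1934, 0.2028]
eef_rot: [0.573, 0.762, 0.242, 0.181]
ft_force: [-0.8, -0.6, 0.2]
width: 0.0612
grip_force: 0.0
```

```bash
python3 - <<'E'
from h import *
from bench import readout,cams
s=readout.read_state(); c=cams.camera('wrist'); w=wristcam(s,c); pickle.dump((s,w),open('pics/w7.pkl','wb'))
N=T0-.03*n; q=proj(w,N+.022*n)
print(s['time'],np.abs(s['joint_vel']).max().round(4),s['ee_pos'],delta(s,N+.085*n,frame(-n,-e1)),'pred',q)
im=c['img']; x0,y0=int(q[0])-60,int(q[1])-60
hsv=cv2.cvtColor(im,cv2.COLOR_RGB2HSV); m=((hsv[:,:,2]>200)&(hsv[:,:,1]<40)).astype(np.uint8)
mm=np.zeros_like(m); mm[y0:y0+140,x0:x0+120]=m[y0:y0+140,x0:x0+120]
k=max(cv2.findContours(mm,cv2.RETR_EXTERNAL,cv2.CHAIN_APPROX_NONE)[0],key=cv2.contourArea)
print('ellipse',cv2.fitEllipse(k),cv2.contourArea(k))
p=k[:,0,:].astype(float); el=cv2.fitEllipse(k)[0]; d=np.hypot(*(p-el).T); i=np.argsort(-d)[:6]; print(p[i],d[i],np.median(d))
a=cv2.resize(im[y0:y0+120,x0:x0+120],(600,600),interpolation=cv2.INTER_CUBIC); print(x0,y0); cv2.imwrite('pics/m7.png',a[:,:,::-1])
E
```

```text
14.4 0.0136 [ 0.5316363  -0.19337033  0.20284617] (array([ 0.0019, -0.0016,  0.0001]), array([-0.001 , -0.0026,  0.0006])) pred [312.92962013 279.33057893]
ellipse ((315.5043029785156, 281.4084777832031), (49.68272399902344, 52.763160705566406), 93.5859603881836) 2009.5
[[320. 309.]
 [319. 309.]
 [318. 309.]
 [317. 309.]
 [316. 309.]
 [292. 267.]] [27.95538213 27.81208363 27.70416218 27.63203228 27.59597459 27.56912205] 25.531762231086994
252 219
```

>>> step_arm(
  deltas=[
    [[0, 0, 0, -0.002, -0.001, 0.02, 70], [0, 0, 0, -0.002, -0.001, 0.04, 70], [0, 0, 0, -0.002, -0.001, 0.05, 70], [0, 0, 0, -0.002, -0.001, 0.0545, 70], [0, 0, 0, -0.002, -0.001, 0.0545, 70], [0, 0, 0, -0.002, -0.001, 0.0545, 15], [0, 0, 0, -0.002, -0.001, 0.0545, 15], [0, 0, 0, -0.002, -0.001, 0.0545, 15], [0, 0, 0, -0.002, -0.001, 0.0545, 15], [0, 0, 0, -0.002, -0.001, 0.0545, 15]],
  ],
  squeeze=6,
)

```text
time: 15.7
ee_pos: [0.5621, -0.1869, 0.1579]
eef_rot: [0.573, 0.762, 0.241, 0.181]
ft_force: [0.9, 0.4, 1.5]
width: 0.0268
grip_force: 6.0
```

>>> step_arm(
  deltas=[
    [[0, 0, 0.12, 0, 0, 0, 15], [0, 0, 0.26, 0, 0, 0, 15], [0, 0, 0.4, 0, 0, 0, 15], [0, 0, 0.54, 0, 0, 0, 15], [0, 0, 0.68, 0, 0, 0, 15], [0, 0, 0.82, 0, 0, 0, 15], [0, 0, 0.96, 0, 0, 0, 15], [0, 0, 1.1, 0, 0, 0, 15], [0, 0, 1.2, 0, 0, 0, 15], [0, 0, 1.3, 0, 0, 0, 15], [0, 0, 1.3, 0, 0, 0, 15]],
  ],
)

```text
time: 17.08
ee_pos: [0.5626, -0.1871, 0.1583]
eef_rot: [0.917, 0.26, 0.302, -0.001]
ft_force: [4.1, -1.2, 0.9]
width: 0.0265
grip_force: 6.0
```

```bash
python3 - <<'E'
from h import *
from bench import readout,cams
s=readout.read_state(); c=cams.camera('wrist'); w=wristcam(s,c); t=cams.camera('scene'); tp=cams.camera('top')
pickle.dump((s,w,t,tp),open('pics/a8.pkl','wb'))
N=T0-.03*n+.0014*e2+.001*e1
q=proj(w,N+.02*n); x0,y0=int(q[0])-50,int(q[1])-50
a=cv2.resize(c['img'][y0:y0+100,x0:x0+100],(400,400),interpolation=cv2.INTER_CUBIC)
q2=proj(t,N+.02*n).astype(int); b=cv2.resize(t['img'][q2[1]-30:q2[1]+30,q2[0]-30:q2[0]+30],(400,400),interpolation=cv2.INTER_CUBIC)
cv2.imwrite('pics/m8.png',np.hstack([a,b])[:,:,::-1])
Ri=R.from_quat(s['eef_rot']).inv();print(s['time'],s['width'],s['grip_force'],Ri.apply(s['ft_force']).round(2),Ri.apply(s['torque']).round(3),s['joint_positions'][6],x0,y0,q2)
E
```

```text
17.075 0.026481504089521452 6.000750437378883 [2.73 3.12 1.29] [-0.401  0.186 -0.024] -0.14822917212918885 267 275 [390 182]
```

View pics/m8.png

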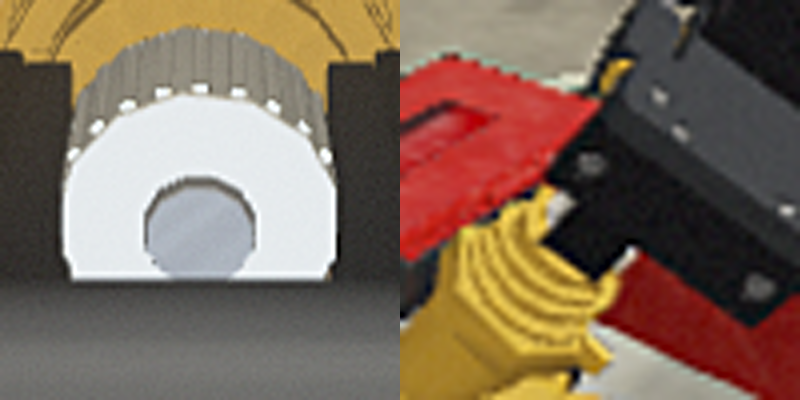

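The ring is gripped on both sides (left panel), but the gripper hides the bar. I'll work out the exact key and lug angles from the earlier frames.

```bash
python3 - <<'E'
from h import *
def pl(c,px,p0):
    o,d=ray(c,px); return o+d*((p0-o)@n)/(d@n)
def ang(v): return np.arctan2(v@e1,-v@e2)
N=T0-.03*n+.0014*e2+.001*e1
s,w=pickle.load(open('pics/w7.pkl','rb'))
C=pl(w,(315.5,281.0),N+.022*n); print((C-N-.022*n)@e1,(C-N-.022*n)@e2)
v=pl(w,(318.3,309),N+.022*n)-C; print('key',ang(v),np.linalg.norm(v))
# lug by colour edges in w7: left protrusion
im=w['img']; hsv=cv2.cvtColor(im,cv2.COLOR_RGB2HSV)
for r0 in (.030,.033,.0355):
    # sample brightness round a circle at lug-top height
    out=[]
    for a in np.arange(-.30,.31,.02):
        u=-np.cos(a)*e2+np.sin(a)*e1; q=proj(w,C-.022*n-.022*n+r0*u); x,y=q.round().astype(int); out.append('%d/%d'%(hsv[y,x,1],hsv[y,x,2]))
    print(r0,' '.join(out))
x,y=proj(w,N-.022*n-.033*e2).astype(int); cv2.imwrite('pics/m9.png',cv2.resize(im[y-30:y+70,x-20:x+80],(600,600),interpolation=cv2.INTER_CUBIC)[:,:,::-1]); print(x-20,y-30)
for a in (-.1,0,.1): print(a,(proj(w,C-.044*n+.036*(-np.cos(a)*e2+np.sin(a)*e1))-(x-20,y-30))*6)
E
```

```text
-7.262692900247017e-05 -7.15891298114659e-05
key 1.6635966996498812 0.015963653544780382
0.03 161/184 156/189 165/167 159/168 157/182 156/189 160/132 149/113 151/113 155/112 155/112 158/118 168/184 158/192 159/183 157/187 157/184 157/185 166/195 167/176 165/159 166/149 173/124 173/124 112/152 90/190 91/200 88/194 88/194 88/196 88/192
0.033 165/188 162/192 160/190 161/189 164/188 155/189 163/193 162/168 157/122 161/109 154/116 151/123 161/185 159/192 158/186 157/185 158/187 157/184 159/201 161/187 161/168 167/116 101/156 85/193 85/201 85/199 89/194 90/196 85/194 86/195 88/195
0.0355 166/189 163/188 161/190 164/188 163/182 161/187 166/193 166/195 169/196 167/188 161/171 157/120 163/167 170/187 166/184 165/181 164/183 163/192 171/179 162/187 168/184 174/183 165/188 166/190 171/197 164/169 147/182 110/195 88/197 87/196 85/196
242 224
-0.1 [ 91.16526787 147.27044429]
0 [ 90.80678458 180.57750921]
0.1 [ 93.93677908 213.62035947]
```

View pics/m9.png

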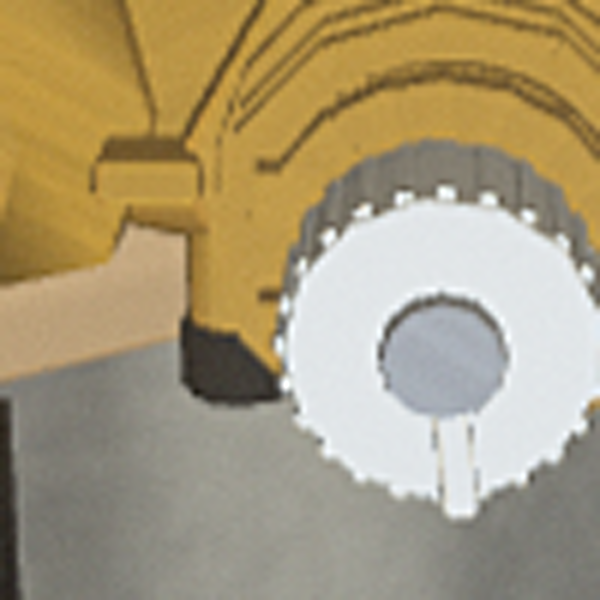

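Lug's top face is centred at crop y≈178, against 180.6 predicted for zero, so the notch is at about 0. The key is at about 1.66 rad, so 0.36 rad is left to turn.

>>> step_arm(
  deltas=[
    [[0, 0, 0.1, 0, 0, 0, 15], [0, 0, 0.2, 0, 0, 0, 15], [0, 0, 0.27, 0, 0, 0, 15], [0, 0, 0.31, 0, 0, 0, 15], [0, 0, 0.34, 0, 0, 0, 15], [0, 0, 0.365, 0, 0, 0, 15], [0, 0, 0.365, 0, 0, 0, 15], [0, 0, 0.365, 0, 0, 0, 50], [0, 0, 0.365, 0, 0, 0, 50], [0, 0, 0.365, 0, 0, 0, 50], [0, 0, 0.365, 0, 0, -0.03, 50], [0, 0, 0.365, 0, 0, -0.06, 50], [0, 0, 0.365, 0, 0, -0.08, 50], [0, 0, 0.365, 0, 0, -0.08, 50], [0, 0, 0.365, 0, 0, -0.08, 50]],
  ],
  squeeze=4,
)

```text
time: 19.1
ee_pos: [0.5177, -0.1994, 0.2223]
eef_rot: [0.949, 0.089, 0.296, -0.057]
ft_force: [0.3, -0.4, -1.0]
width: 0.0436
grip_force: 0.0
```

```bash
python3 - <<'E'
from h import *
from bench import readout,cams
s=readout.read_state(); c=cams.camera('wrist'); w=wristcam(s,c); t=cams.camera('scene'); tp=cams.camera('top')
pickle.dump((s,w,t,tp),open('pics/a10.pkl','wb'))
N=T0-.03*n+.0014*e2+.001*e1
q=proj(w,N+.02*n); x0,y0=int(q[0])-50,int(q[1])-60
a=cv2.resize(c['img'][y0:y0+100,x0:x0+100],(400,400),interpolation=cv2.INTER_CUBIC)
q2=proj(t,N+.02*n).astype(int); b=cv2.resize(t['img'][q2[1]-30:q2[1]+30,q2[0]-30:q2[0]+30],(400,400),interpolation=cv2.INTER_CUBIC)
d=t['img'][210:360,130:330]
im=np.hstack([a,b]); im=np.vstack([im,np.zeros((150,800,3),np.uint8)]); im[400:550,0:200]=d
cv2.imwrite('pics/m10.png',im[:,:,::-1])
print(s['time'],s['width'],x0,y0,'home top',proj(w,N+.0185*n),'riding top',proj(w,N+.022*n),'key0',proj(w,N+.0185*n-.018*e2),s['joint_positions'][6])
E
```

```text
19.1 0.043566711816796125 268 197 home top [318.24895455 256.23471802] riding top [318.26626832 258.2052669 ] key0 [321.04537357 284.99995745] -0.43279874278379143
```

View pics/m10.png

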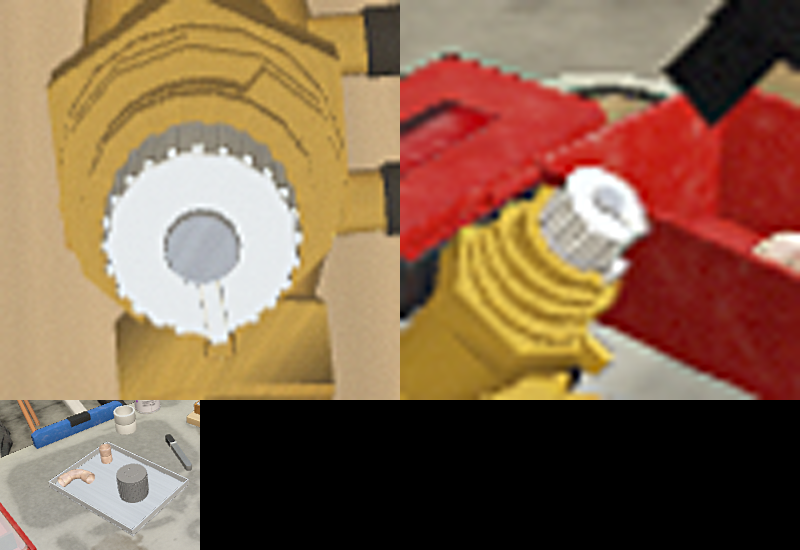

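The wrist view shows the key near the image bottom at crop (219,343), slightly right of centre (202,247) and close to the index direction. The cap is still standing in the tray. To tell whether the ring dropped, I'll compare the fixed cameras' frames from before and now numerically.

```bash
cat > chk.py <<'E'
from h import *
N=T0-.03*n+.0014*e2+.001*e1
def white(c,half,gain=1):
    q=proj(c,N+.02*n).astype(int); x0,y0=q-half
    im=c['img'][y0:y0+2*half,x0:x0+2*half]; hsv=cv2.cvtColor(im,cv2.COLOR_RGB2HSV)
    m=(np.clip((hsv[:,:,2].astype(float)-150)/50,0,1)*(hsv[:,:,1]<45)*255).astype(np.uint8)
    k=max(cv2.findContours((m>100).astype(np.uint8),cv2.RETR_EXTERNAL,cv2.CHAIN_APPROX_NONE)[0],key=cv2.contourArea)
    e=cv2.fitEllipse(cv2.convexHull(k)); return np.round(np.array(e[0])+[x0,y0],2),np.round(e[1],1),cv2.contourArea(k)
def reg(a,b,half):
    # subpixel shift of the ring patch between two frames
    q=proj(a,N+.02*n).astype(int); f=lambda c:cv2.cvtColor(c['img'][q[1]-half:q[1]+half,q[0]-half:q[0]+half],cv2.COLOR_RGB2GRAY).astype(np.float32)
    return cv2.phaseCorrelate(f(a),f(b),cv2.createHanningWindow((2*half,2*half),cv2.CV_32F))
E
python3 - <<'E'
from chk import *
s,w,t,tp=pickle.load(open('pics/a10.pkl','rb'))
for nm,a,b in (('scene',pickle.load(open('pics/s5.pkl','rb')),t),('top',pickle.load(open('pics/t5.pkl','rb')),tp)):
    print(nm,white(a,14),white(b,14),reg(a,b,14),'expected drop',proj(b,N+.0185*n)-proj(b,N+.022*n))
s7,w7=pickle.load(open('pics/w7.pkl','rb'))
print(white(w7,40),proj(w7,N+.022*n),white(w,40),proj(w,N+.022*n),proj(w,N+.0185*n))
C=np.array([318.5,258.7])
def pl(c,px,h): o,d=ray(c,px); return o+d*((N+h*n-o)@n)/(d@n)
for h in (.0185,.022):
    v=pl(w,(268+219/4,197+343/4),h)-pl(w,white(w,40)[0],h); print('key ang',np.arctan2(v@e1,-v@e2),np.linalg.norm(v))
# lug ends in the full frame: sat/val along arc at lug height
print('lug pred crop',[((proj(w,N-.022*n+.036*(-np.cos(a)*e2+np.sin(a)*e1))-(268,197))*4).round() for a in (-.07,0,.07)])
E
```

```text
scene (array([389.27, 183.07]), array([13.8, 15.1]), 139.0) (array([388.69, 185.03]), array([14.5, 16.3]), 145.5) ((-0.8305069315217466, 0.926788919311921), 1.1165281666649713) expected drop [-0.95552536  1.00660316]Traceback (most recent call last):
  File "<stdin>", line 4, in <module>
  File "chk.py", line 7, in white
    k=max(cv2.findContours((m>100).astype(np.uint8),cv2.RETR_EXTERNAL,cv2.CHAIN_APPROX_NONE)[0],key=cv2.contourArea)
ValueError: max() iterable argument is empty
```

The scene-camera shift (-0.83, 0.93) matches a full drop (-0.96, 1.01). I'll confirm with the top and wrist views.

```bash
python3 - <<'E'
from chk import *
s,w,t,tp=pickle.load(open('pics/a10.pkl','rb'))
s5=pickle.load(open('pics/s5.pkl','rb'));a=pickle.load(open('pics/t5.pkl','rb'))
print('top',reg(a,tp,14),'expected drop',proj(tp,N+.0185*n)-proj(tp,N+.022*n))
# control: registration on static brass next to ring
M=N.copy(); import chk
chk.N=M-.07*n; print('static scene',reg(s5,t,10),'static top',reg(a,tp,10)); chk.N=M
s7,w7=pickle.load(open('pics/w7.pkl','rb'))
print(white(w7,40),proj(w7,N+.022*n),white(w,40),proj(w,N+.022*n),proj(w,N+.0185*n))
def pl(c,px,h): o,d=ray(c,px); return o+d*((N+h*n-o)@n)/(d@n)
v=pl(w,(268+219/4,197+343/4),.0185)-pl(w,(268+202/4,197+247/4),.0185); print('key ang',np.arctan2(v@e1,-v@e2),np.linalg.norm(v))
print('lug pred crop',[((proj(w,N-.022*n+.036*(-np.cos(a)*e2+np.sin(a)*e1))-(268,197))*4).round() for a in (-.07,0,.07)])
E
```

```text
top ((-0.6172735570562224, -0.715348677925272), 1.1097712262471517) expected drop [-0.81790601 -0.94702109]
static scene ((0.010903328974288584, 0.01768375686373247), 1.0144657561182975) static top ((-0.06343009918417586, 0.12696782271018492), 0.9837637174129487)
(array([315.39, 281.62]), array([53.9, 55. ]), 2087.5) [315.63833515 281.13058032] (array([318.1 , 257.09]), array([48.3, 49.3]), 1691.5) [318.26626832 258.2052669 ] [318.24895455 256.23471802]
key ang 0.07425360048134394 0.015166744987359572
lug pred crop [array([205., 358.]), array([219., 358.]), array([234., 356.])]
```

Both fixed cameras show the ring's drop of about 3 mm, with the static brass unmoved. The key is in line with the lug and the gripper is clear, so I'm handing in.

```bash
python3 -c "
from bench import readout,r
s=readout.read_state(); print(s['time'],s['grip_force'],s['ft_force']); print(r.close_job())"
```

```text
19.25 0.0 [-0.08030911 -0.56066161 -0.24028875]
the job is handed in; nothing more can be done
None
```

I handed the job in at 19.3 s: the cap stands rim down in the tray and the setting ring has been turned to the index. Two cameras show the ring dropping about 3 mm into its notch and the gripper touched nothing, but I viewed 12 pictures, over the limit of 10.

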